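# Restock the marker stand, opened marker to the front

### The arm

A 7-joint arm with a two-finger parallel gripper is mounted at the origin on the work surface; the furniture and walls round the work are solid. World frame = base frame: x ahead of the robot, y to its left, z up, the work surface at z = 0. Lengths are in m, angles in rad, forces in N, time in s.
With the tool pointing down it reaches from about 0.425 to 0.875 m from the base axis. Payload 4.7 kg.
Tool frame: the origin (TCP) lies on the centre line of the jaws, within the pads' length; the fingertips stand 8 mm ahead of it and the grasp point (between the pads) lies 11 mm behind it; z points along the fingers, y is the direction in which the jaws open and shut (so a half turn about z gives the same grasp; the last joint's range is limited). The gripper opens to 87 mm and grips with 3 to 60 N. Pads are 19 mm wide; open, the fingers measure 117 mm over their backs; the gripper's body (75 mm by 190 mm) begins 51 mm behind the grasp point.
Start: joints at [-1.107, 0.321, -0.07, 1.45, 0.023, 1.371, -0.057], TCP at [0.283, 0.585, 0.231] pointing down, gripper open.
Joint ranges: [-2.86, 2.86], [-0.3, 2.09], [-1.38, 1.24], [0.06, 2.45], [-1.56, 4.7], [0.09, 2.05], [-2.69, 2.69]. Speed limits (rad/s): [2.57, 2.57, 3.14, 3.14, 3.14, 3.14, 3.14].

### API

Orientations are given as a rotation vector (axis times angle).
In Python, from bench import ctrl, cams, workorder gives the robot as it stands. The module is installed in compiled form; this text tells all that it offers.
- The arm moves only by the tool carry_out, never from a script. Its argument "rows" is a list of rows, each an object with "offset": the shift along the tool's x, y, z in m, a list of three; "rot": the turn, a rotation vector about the tool's x, y, z in degrees, a list of three; "gripper": the opening, from 0 (shut) to 1 (fully open). In form: [{"offset": [dx, dy, dz], "rot": [rx, ry, rz], "gripper": gripper}, ...]. A call has 1 to 10 rows; each row shifts and turns the commanded pose from where the row before left it, along the tool's axes as they then stand; what a row does not reach is not made up. A row lasts 1/8 s, in which the tool goes at most 62.5 mm and 10.7 degrees, less where a joint would pass 70% of its speed; a pose out of reach is approached as far as the arm can. A call is refused whole if a number of a shift passes 0.0625 or a number of a turn 10.7, either way. A call with a gripper value outside its range is refused whole. The fingers move at their own pace and stop on an object; "grip_force" is the grip in N (left out, the last holds). Time passes only in rows, so rows that do not move let the fingers close. It gives the time, the measured TCP pose, the force and the opening at its end, in the units of the state.
- ctrl.get_state(): the state, without advancing time (a new reading comes with each control period).
- cams.get_image(name): name is "side" or "top"; returns a dict with "img" (384x512x3 uint8, red, green, blue), "vfov" (degrees; the focal length in pixels is half the picture's height over the tangent of half this angle, whatever the lens; pixels are square), "cx", "cy" (the principal point, pixels), "R" (3x3) and "t" (3): a world point X has camera coordinates R X + t. Camera axes: x right, y down, z forward; pixel columns grow to the right and rows downward; lengths in m; the calibration is good to about 2 mm. A picture is of the moment at which its call begins. There is no depth.
- workorder.close_job(): hands the job in, once; it reports no verdict.
The state is a dict: "time": time; "joint_positions": joint angles; "qd": joint speeds; "joint_torque": joint torques, N m; "position": TCP position; "tool_rot": TCP orientation; "ft_force": force on the tool from outside, world axes, zero at the start; "torque": the same for the moment, N m; "grip_width": opening from 0.0 (shut) to 1.0 (fully open).
Only numpy, scipy, OpenCV 4.12 (cv2) and the standard library are available. Lean on these libraries where they do the work, as an engineer would, in place of code of your own. Each camera call takes 0.05 s, during which the arm holds its last target.

### The job

Restock the blue lane of the leaning marker stand: first take the opened blue marker (yellow tape under its cap) out of the back pocket and drop it, cap up, into the empty front pocket of the same lane, so that it gets used first. Then take the new blue marker from the wooden supply block and drop it, cap up, into the back pocket behind it; both must stand fully down in their pockets. Leave the red markers, the beaker and the dye bottle as they are.

Things in the scene. Friction and masses are not known exactly. Their poses are not given: they have to be found in the camera images.
- stand: Fixed marker stand: black base 112 x 124 x 8 mm, origin on the bench under the block, z up, x away from the robot at yaw 0. Carries the leaning block. At the start one back pocket holds the opened blue marker, the other the opened red one (which is which varies); the front pockets are empty. A marker stands 68 mm out of its pocket, with 6 mm of play across
- pocket_block: Grey block of the stand, 78 x 112 x 80 mm, leaning 30 degrees toward the robot; origin at the centre of its underside. z: along the pockets, out of the mouths; y: across the two lanes; +x: from front to back pockets. Four square pockets 22 mm wide at x = -20 (front), +20 (back), y = +35 (left lane), -35 mm (right); floors at z = 8, chamfered mouths at z = 80 mm
- front_left (a point): centre of the floor of the front pocket of the left (+y) lane; axes as the block
- front_right (a point): centre of the floor of the front pocket of the right (-y) lane; axes as the block
- back_left (a point): centre of the floor of the back pocket of the left (+y) lane; axes as the block
- back_right (a point): centre of the floor of the back pocket of the right (-y) lane; axes as the block
- supply_block: Fixed wooden supply block, 58 x 124 x 75 mm, upright, origin at the centre of its underside, z up; two square cells 22 mm wide and 65 mm deep (floor at z = 10 mm) at y = +33 and -33 mm, holding the new blue and the new red marker upright, cap up, 75 mm of each standing out (which is in which cell varies)
- old_blue: Opened blue-capped marker with a yellow tape band just below the cap, 16 mm in diameter (15.6 mm white barrel, 16.4 mm cap), 140 mm long, about 25 g, one rigid piece; origin at the centre of its foot (plain end), z along the marker to the capped end; the cap is the last 45 mm
- new_blue: New blue-capped marker without tape, 16 mm in diameter (15.6 mm white barrel, 16.4 mm cap), 140 mm long, about 25 g, one rigid piece; origin at the centre of its foot (plain end), z along the marker to the capped end; the cap is the last 45 mm
- old_red: Opened red-capped marker with yellow tape band, in the other lane of the stand; leave it alone; 16 mm in diameter (15.6 mm white barrel, 16.4 mm cap), 140 mm long, about 25 g, one rigid piece; origin at the centre of its foot (plain end), z along the marker to the capped end; the cap is the last 45 mm
- new_red: New red-capped marker without tape, in the supply block; leave it alone; 16 mm in diameter (15.6 mm white barrel, 16.4 mm cap), 140 mm long, about 25 g, one rigid piece; origin at the centre of its foot (plain end), z along the marker to the capped end; the cap is the last 45 mm
- beaker: Empty glass beaker, 61 mm wide, 76 mm high, origin at the centre of its underside; leave it alone
- dye_bottle: Bottle of pink dye with orange cap, 52 mm wide, 98 mm high, origin at the centre of its underside; leave it alone

How it is judged:
By the outcome, as a careful person would: the job done as asked, in the order asked, and still so for the second after the job is handed in, with the robot touching nothing.
It also fails if it takes over 64 s, if anything falls off the work surface, if the arm or the gripper's body presses on something with over 40 N, if the wrist force passes 120 N, or if a joint passes its speed limit or range.

## Working session

There is one attempt and no reset: what is moved stays moved. The work goes in short steps, Python scripts to look and compute and a tool call to move; the robot and the scene stay as the last step left them, time stands still between calls to the robot, and variables do not carry over. Pictures are saved under pics/ and viewed, and the job is handed in when it is done.

Besides the shell and the picture viewer there is one more tool, called after ">>>" in YAML: its name, and indented under it one key for each argument. carry_out: Moves the arm, as the interface text tells. Its arguments: {"type":"object","properties":{"rows":{"type":"array"},"grip_force":{"type":"number"}},"required":["rows"]}

```bash
mkdir -p pics
cat > h.py <<'E'
import numpy as np, cv2
from bench import ctrl, cams, workorder
def cam(n):
    d=cams.get_image(n); h,w=d["img"].shape[:2]
    d["f"]=h/2/np.tan(np.radians(d["vfov"])/2); d["R"]=np.array(d["R"]); d["t"]=np.array(d["t"]); return d
def save(d,p): cv2.imwrite(p,d["img"][:,:,::-1])
def ray(d,u,v):
    r=np.array([(u-d["cx"])/d["f"],(v-d["cy"])/d["f"],1.]); r=d["R"].T@r
    return -d["R"].T@d["t"], r/np.linalg.norm(r)
def onz(d,u,v,z):
    c,r=ray(d,u,v); return c+r*(z-c[2])/r[2]
def tri(a,pa,b,pb):
    c1,r1=ray(a,*pa); c2,r2=ray(b,*pb)
    s=np.linalg.lstsq(np.c_[r1,-r2],c2-c1,rcond=None)[0]
    p,q=c1+r1*s[0],c2+r2*s[1]; return (p+q)/2,np.linalg.norm(p-q)
def proj(d,X):
    c=d["R"]@np.array(X)+d["t"]; return d["f"]*c[0]/c[2]+d["cx"],d["f"]*c[1]/c[2]+d["cy"]
E
python3 - <<'E'
from h import *
import pickle
for n in("side","top"):
    d=cam(n); save(d,f"pics/{n}0.png"); pickle.dump(d,open(n+"0.pkl","wb")); print(n,d["f"],d["cx"],d["cy"],-d["R"].T@d["t"],d["R"][2])
print(ctrl.get_state(), {k for k in d})
E
```

```text
side 433.4226848750147 256.0494093014977 197.94430573258634 [ 0.53199735 -0.45831024  0.54919872] [ 0.04435945  0.82302038 -0.56627705]
top 495.9928687013644 262.83061281043274 188.52677842899817 [0.46457768 0.21753787 1.12179768] [ 0.08813228 -0.00340322 -0.99610297]
{'time': 0.1, 'joint_positions': array([-1.10690631,  0.32170591, -0.07007036,  1.45154092,  0.02258736,
        1.37076535, -0.05690721]), 'qd': array([-0.00049547, -0.00202539, -0.00069526, -0.00092989, -0.00105724,
       -0.00054985, -0.00118331]), 'joint_torque': array([ 1.88829739e-05, -4.92571557e+01, -4.05425057e-01, -3.13398135e+01,
       -6.41048932e-02,  3.94559931e-02,  7.42536349e-05]), 'position': array([0.28244942, 0.58490998, 0.22960471]), 'tool_rot': array([-7.00518139e-01, -3.06220489e+00,  2.52652044e-03]), 'ft_force': array([0.35805695, 0.9524492 , 0.75502131]), 'torque': array([-0.01806773,  0.02231122,  0.01457628]), 'grip_width': 1.0043291872948648} {'img', 'R', 'f', 'vfov', 'cx', 't', 'cy'}
```

View pics/side0.png

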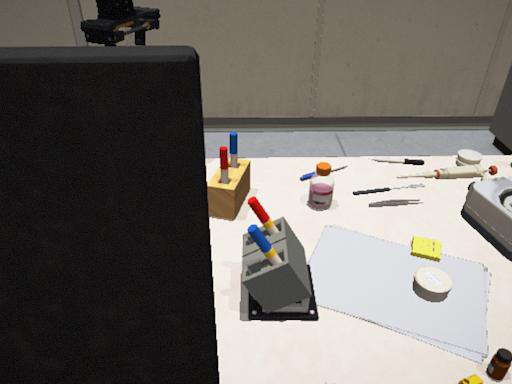

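View pics/top0.png

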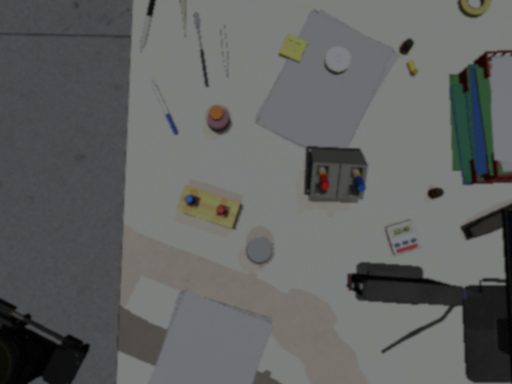

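Run:
```python
from h import *
import pickle
a,b=[pickle.load(open(n+"0.pkl","rb")) for n in("side","top")]
print(b["R"].round(3),a["R"].round(3))
for d,n,(x0,y0,x1,y1) in((a,"side",(190,110,350,330)),(b,"top",(170,130,380,270))):
    s=min(800//(x1-x0),600//(y1-y0)) 
    cv2.imwrite(f"pics/{n}0z.png",cv2.resize(d["img"][y0:y1,x0:x1,::-1],None,fx=s,fy=s,interpolation=cv2.INTER_CUBIC)); print(s)
    hsv=cv2.cvtColor(d["img"],cv2.COLOR_RGB2HSV)
    sub=np.zeros(hsv.shape[:2],np.uint8); sub[y0:y1,x0:x1]=255
    for c,lo,hi in(("blue",(105,150,60),(125,255,255)),("red",(0,190,80),(4,255,255)),("red2",(172,190,80),(180,255,255)),("yel",(22,150,120),(32,255,255))):
        m=cv2.inRange(hsv,lo,hi)&sub
        k,l,st,ce=cv2.connectedComponentsWithStats(m)
        for i in range(1,k):
            if st[i][4]>8: print(n,c,st[i],ce[i].round(1))
print(onz(b,360,185,0),onz(b,30,340,.23))
for px in((361,265),(361,305),(505,345),(465,225)): print(px,[onz(b,*px,z).round(3) for z in(0,.2,.4)])
```

```text
[[ 0.018 -1.     0.005]
 [-0.996 -0.018 -0.088]
 [ 0.088 -0.003 -0.996]] [[ 0.999 -0.045  0.012]
 [-0.016 -0.566 -0.824]
 [ 0.044  0.823 -0.566]]
2
side blue [230 132   7  22 148] [233.  142.6]
side blue [303 173  11   7  34] [307.  175.8]
side blue [248 225  23  27 304] [259.1 238. ]
side red [220 147   8  22 133] [223.4 157.2]
side red [248 197  21  26 227] [258.1 209.4]
side yel [264 220   9   9  43] [268.6 224.2]
side yel [265 248  10  10  52] [270.4 253.4]
3
top blue [357 177   7  14  68] [360.  184.1]
top blue [186 197   7   6  31] [189.4 199.1]
top red [322 175   6  15  66] [324.3 182.6]
[ 0.57591641 -0.00710304  0.        ] [0.2694143 0.6179627 0.23     ]
(361, 265) [array([ 0.396, -0.009,  0.   ]), array([0.408, 0.031, 0.2  ]), array([0.42 , 0.071, 0.4  ])]
(361, 305) [array([ 0.308, -0.009,  0.   ]), array([0.336, 0.031, 0.2  ]), array([0.364, 0.071, 0.4  ])]
(505, 345) [array([ 0.226, -0.329,  0.   ]), array([ 0.268, -0.231,  0.2  ]), array([ 0.311, -0.134,  0.4  ])]
(465, 225) [array([ 0.489, -0.245,  0.   ]), array([ 0.485, -0.162,  0.2  ]), array([ 0.481, -0.08 ,  0.4  ])]
```

```bash
ls pics
```

```text
side0.png
side0z.png
top0.png
top0z.png
```

View pics/side0z.png

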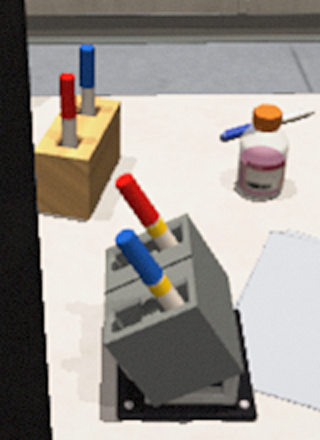

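View pics/top0z.png

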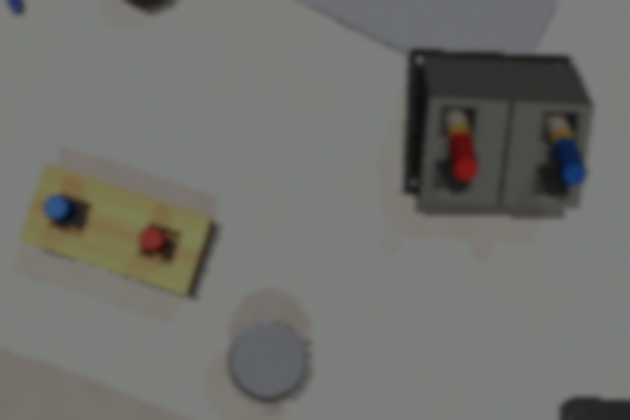

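Run:
```python
from h import *
import pickle
a,b=[pickle.load(open(n+"0.pkl","rb")) for n in("side","top")]
cv2.imwrite("pics/mon.png",cv2.convertScaleAbs(cv2.resize(b["img"][190:384,330:512,::-1],None,fx=3,fy=3,interpolation=cv2.INTER_CUBIC),alpha=2))
for p in((350,283),(361,265),(465,230),(462,225),(510,208),(465,300)):
    print(p,tri(a,(197,52),b,p))
# caps etc
for nm,s,t in(("oldblue cap top",(254,230.5),(361,190)),("oldred",(253,202),(325,188)),("newblue",(233.5,134),(189.3,199.3)),("newred",(223.5,149),(221,210))):
    print(nm,tri(a,s,b,t))
```

```text
(350, 283) (array([0.43993127, 0.09013882, 0.39716642]), np.float64(0.09138484656922602))
(361, 265) (array([0.45354972, 0.07398922, 0.39946987]), np.float64(0.06661056073149578))
(465, 230) (array([ 0.48565386, -0.06350041,  0.43673774]), np.float64(0.025666691895655073))
(462, 225) (array([ 0.48894071, -0.06021241,  0.4357155 ]), np.float64(0.01855652524860055))
(510, 208) (array([ 0.50335973, -0.1195689 ,  0.45273437]), np.float64(0.00015266366338430348))
(465, 300) (array([ 0.43855218, -0.05465748,  0.44204228]), np.float64(0.11935833939020932))
oldblue cap top (array([0.55295301, 0.02326909, 0.16139119]), np.float64(0.005561699606617726))
oldred (array([0.55492374, 0.09341939, 0.16179384]), np.float64(0.0043273813952738405))
newblue (array([0.52700442, 0.35820375, 0.14912394]), np.float64(0.0004710188633155505))
newred (array([0.50724325, 0.29558489, 0.14771933]), np.float64(0.0005924527184652928))
```

View pics/mon.png

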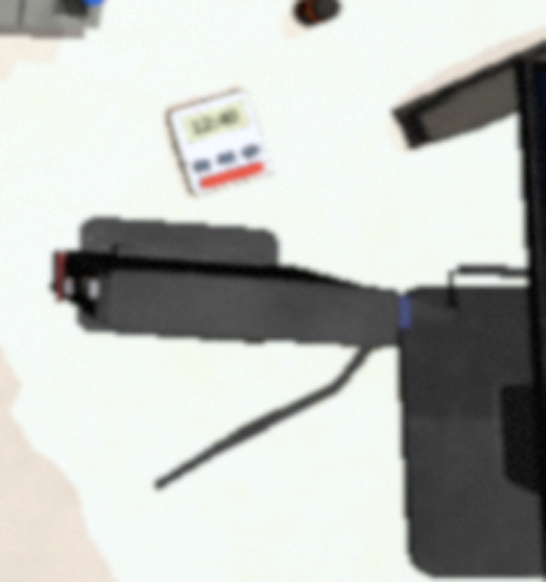

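Run:
```python
from h import *
import pickle
a,b=[pickle.load(open(n+"0.pkl","rb")) for n in("side","top")]
for d,n,(x0,y0,x1,y1),al in((a,"side",(235,190,325,325),1.6),(b,"top",(298,140,376,210),2.5)):
    im=cv2.resize(d["img"][y0:y1,x0:x1,::-1],None,fx=8 if n=="top" else 4,fy=8 if n=="top" else 4,interpolation=cv2.INTER_CUBIC)
    cv2.imwrite(f"pics/{n}1z.png",cv2.convertScaleAbs(im,alpha=al))
```

```text
(no output)
```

View pics/side1z.png

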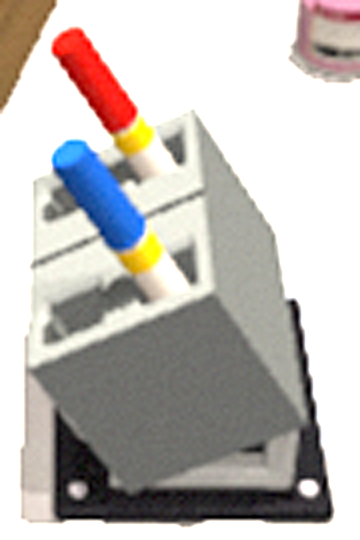

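View pics/top1z.png

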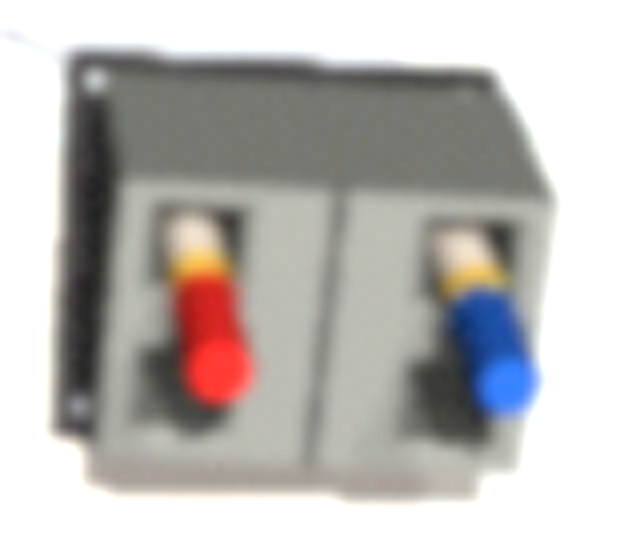

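```bash
cat > pose.py <<'E'
from h import *
import pickle
a,b=[pickle.load(open(n+"0.pkl","rb")) for n in("side","top")]
S=lambda p:((p[0]+.5)/4-.5+235,(p[1]+.5)/4-.5+190)
T=lambda p:((p[0]+.5)/8-.5+298,(p[1]+.5)/8-.5+140)
C={}
for n,s,t in(("BL",(192,112),(122,180)),("BR",(215,293),(552,200)),("FL",(35,180),(95,462)),("FR",(30,365),(515,468)),
  ("capB",(72,153),(507,385)),("capR",(71,40),(218,370)),("tapeB",(148,265),(468,270)),("tapeR",(138,143),(198,255)),("discBase",(77,489),(77,405))):
    C[n],g=tri(a,S(s),b,T(t)); print(n,C[n].round(4),round(g,4)) if 1 else 0
E
python3 - <<'E'
from pose import *
n=np.linalg.norm
print(n(C["BL"]-C["BR"]),n(C["FL"]-C["FR"]),n(C["BL"]-C["FL"]),n(C["BR"]-C["FR"]))
y=C["BL"]-C["BR"]+C["FL"]-C["FR"]; y/=n(y); x=C["BL"]-C["FL"]+C["BR"]-C["FR"]; x/=n(x); z=np.cross(x,y);z/=n(z)
print(x,y,z)
for k in "BR":
    v=C["cap"+k]-C["tape"+k]; print(n(v),v/n(v))
E
```

```text
BL [0.6086 0.1128 0.1159] 0.0024
BR [0.6058 0.0029 0.1169] 0.0014
FL [0.5411 0.1154 0.0789] 0.0022
FR [0.5392 0.0049 0.0808] 0.0024
capB [0.554  0.0243 0.1657] 0.0005
capR [0.5564 0.0943 0.1659] 0.0005
tapeB [0.5856 0.0236 0.1127] 0.0061
tapeR [0.5872 0.0932 0.1159] 0.0073
discBase [ 0.566   0.1032 -0.1021] 0.0094
0.10993678653000534 0.11051809765444717 0.07701559065499548 0.07585387448659074
[ 0.87740982 -0.02992198  0.47880757] [ 0.02146331  0.99968277 -0.01317869] [-0.47833368  0.02184321  0.87790646]
0.061674884083155496 [-0.51135487  0.01045272  0.85930608]
0.05880414135312737 [-0.52423023  0.01870476  0.85137113]
```

```bash
cat > plan.py <<'E'
from h import *
from scipy.spatial.transform import Rotation as Ro
psi=np.radians(-1.6); c30,s30=np.cos(np.pi/6),.5
ux=np.array([c30*np.cos(psi),c30*np.sin(psi),s30]); uy=np.array([-np.sin(psi),np.cos(psi),0]); uz=np.cross(ux,uy)
def RT(y,zt): # tool y, tool z
    x=np.cross(y,zt); return np.c_[x,y,zt]
RL=RT(uy,-uz); RD=RT(uy,np.array([0,0,-1.]))
G=lambda cap: np.array(cap)-.035*uz
def state():
    s=ctrl.get_state(); return np.array(s["position"]),Ro.from_rotvec(s["tool_rot"]).as_matrix(),s
def rows(p1,R1,n,p0=None,R0=None):
    if p0 is None: p0,R0,_=state()
    p0=np.array(p0);p1=np.array(p1)
    w=Ro.from_matrix(R0.T@R1).as_rotvec(); 
    for k in range(n):
        Rk=R0@Ro.from_rotvec(w*k/n).as_matrix()
        print((Rk.T@(p1-p0)/n).round(4).tolist(),np.degrees(w/n).round(2).tolist())
E
python3 - <<'E'
from plan import *
print(RL.round(3)); capB=np.array([.554,.0243,.1657])
tcp=G(capB)-.011*uz; pre=tcp+.12*uz; print(tcp,pre)
print(1);rows([.48,.30,.33],RD,9)
print(2);rows(pre,RL,9,[.48,.30,.33],RD)
E
```

```text
[[-0.866  0.028  0.5  ]
 [ 0.024  1.    -0.014]
 [-0.5    0.    -0.866]]
[0.57699103 0.0236578  0.12586283] [0.51701443 0.0253331  0.22978588]
1
[-0.0335, -0.019, -0.0111] [-0.01, -0.0, -2.69]
[-0.0326, -0.0205, -0.0111] [-0.01, -0.0, -2.69]
[-0.0316, -0.022, -0.0111] [-0.01, -0.0, -2.69]
[-0.0305, -0.0235, -0.0111] [-0.01, -0.0, -2.69]
[-0.0294, -0.0249, -0.0111] [-0.01, -0.0, -2.69]
[-0.0282, -0.0262, -0.0111] [-0.01, -0.0, -2.69]
[-0.0269, -0.0275, -0.0111] [-0.01, -0.0, -2.69]
[-0.0256, -0.0288, -0.0111] [-0.01, -0.0, -2.69]
[-0.0243, -0.0299, -0.0112] [-0.01, -0.0, -2.69]
2
[-0.005, -0.0304, 0.0111] [0.0, -3.33, 0.0]
[-0.0043, -0.0304, 0.0114] [0.0, -3.33, 0.0]
[-0.0036, -0.0304, 0.0116] [0.0, -3.33, 0.0]
[-0.003, -0.0304, 0.0118] [0.0, -3.33, 0.0]
[-0.0023, -0.0304, 0.012] [0.0, -3.33, 0.0]
[-0.0016, -0.0304, 0.0121] [0.0, -3.33, 0.0]
[-0.0009, -0.0304, 0.0122] [0.0, -3.33, 0.0]
[-0.0001, -0.0304, 0.0122] [0.0, -3.33, 0.0]
[0.0006, -0.0304, 0.0122] [0.0, -3.33, 0.0]
```

>>> carry_out:
  rows:
    - {"offset":[-0.033,-0.019,-0.011],"rot":[0,0,-2.7],"gripper":0.4}
    - {"offset":[-0.033,-0.02,-0.011],"rot":[0,0,-2.7],"gripper":0.4}
    - {"offset":[-0.032,-0.022,-0.011],"rot":[0,0,-2.7],"gripper":0.4}
    - {"offset":[-0.03,-0.023,-0.011],"rot":[0,0,-2.7],"gripper":0.4}
    - {"offset":[-0.029,-0.025,-0.011],"rot":[0,0,-2.7],"gripper":0.4}
    - {"offset":[-0.028,-0.026,-0.011],"rot":[0,0,-2.7],"gripper":0.4}
    - {"offset":[-0.027,-0.028,-0.011],"rot":[0,0,-2.7],"gripper":0.4}
    - {"offset":[-0.026,-0.029,-0.011],"rot":[0,0,-2.7],"gripper":0.4}
    - {"offset":[-0.024,-0.03,-0.011],"rot":[0,0,-2.7],"gripper":0.4}
    - {"offset":[0,0,0],"rot":[0,0,0],"gripper":0.4}
  grip_force: 15

```text
time: 1.35
position: [0.4827, 0.2974, 0.3303]
tool_rot: [0.051, 3.139, -0.001]
ft_force: [0.3, -0.4, -0.7]
grip_width: 0.395
```

>>> carry_out:
  rows:
    - {"offset":[-0.005,-0.03,0.011],"rot":[0,-3.3,0],"gripper":0.4}
    - {"offset":[-0.004,-0.03,0.011],"rot":[0,-3.3,0],"gripper":0.4}
    - {"offset":[-0.004,-0.03,0.012],"rot":[0,-3.3,0],"gripper":0.4}
    - {"offset":[-0.003,-0.03,0.012],"rot":[0,-3.3,0],"gripper":0.4}
    - {"offset":[-0.002,-0.03,0.012],"rot":[0,-3.3,0],"gripper":0.4}
    - {"offset":[-0.002,-0.03,0.012],"rot":[0,-3.3,0],"gripper":0.4}
    - {"offset":[-0.001,-0.03,0.012],"rot":[0,-3.4,0],"gripper":0.4}
    - {"offset":[0,-0.03,0.012],"rot":[0,-3.4,0],"gripper":0.4}
    - {"offset":[0,-0.03,0.012],"rot":[0,-3.4,0],"gripper":0.4}
    - {"offset":[0,0,0],"rot":[0,0,0],"gripper":0.4}

```text
time: 2.6
position: [0.5184, 0.0457, 0.2342]
tool_rot: [0.042, 2.659, -0.005]
ft_force: [0.2, 0.4, -0.4]
grip_width: 0.397
```

Run:
```python
from plan import *
for n in("side","top"):
    d=cam(n); save(d,f"pics/{n}2.png")
capB=np.array([.554,.0243,.1657]); tcp=G(capB)-.011*uz; p,R,s=state(); print(p,R.round(3),s["joint_positions"].round(2),s["ft_force"])
rows(tcp,RL,6)
```

```text
[0.51936752 0.0502099  0.23599025] [[-0.884  0.023  0.466]
 [ 0.023  1.    -0.006]
 [-0.466  0.005 -0.885]] [-0.12 -0.3  -0.09  2.15  0.11  0.82  1.29] [-0.28495935 -0.65562253  0.55063849]
[-0.0, -0.0043, 0.0207] [0.06, -0.37, 0.02]
[0.0001, -0.0043, 0.0207] [0.06, -0.37, 0.02]
[0.0002, -0.0042, 0.0208] [0.06, -0.37, 0.02]
[0.0004, -0.0042, 0.0208] [0.06, -0.37, 0.02]
[0.0005, -0.0042, 0.0208] [0.06, -0.37, 0.02]
[0.0006, -0.0042, 0.0208] [0.06, -0.37, 0.02]
```

View pics/side2.png

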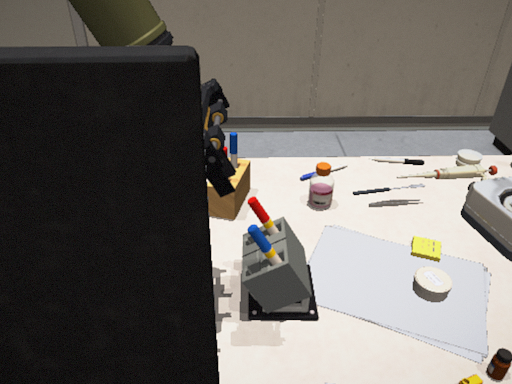

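View pics/top2.png

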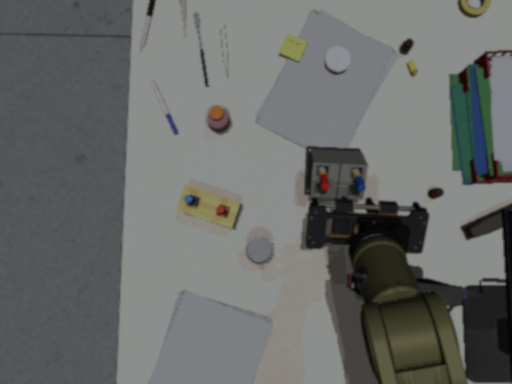

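Run:
```python
from plan import *
capB=np.array([.554,.0243,.1657]); tcp=G(capB)-.011*uz
rows(tcp+.08*uz,RL,6)
```

```text
[0.0005, -0.0042, 0.0074] [0.06, -0.37, 0.02]
[0.0005, -0.0042, 0.0074] [0.06, -0.37, 0.02]
[0.0006, -0.0042, 0.0074] [0.06, -0.37, 0.02]
[0.0006, -0.0042, 0.0074] [0.06, -0.37, 0.02]
[0.0007, -0.0042, 0.0074] [0.06, -0.37, 0.02]
[0.0007, -0.0042, 0.0074] [0.06, -0.37, 0.02]
```

>>> carry_out:
  rows:
    - {"offset":[0.001,-0.004,0.007],"rot":[0,-0.4,0],"gripper":0.4}
    - {"offset":[0.001,-0.004,0.007],"rot":[0,-0.4,0],"gripper":0.4}
    - {"offset":[0,-0.004,0.007],"rot":[0,-0.4,0],"gripper":0.4}
    - {"offset":[0.001,-0.004,0.008],"rot":[0.2,-0.4,0],"gripper":0.4}
    - {"offset":[0,-0.004,0.008],"rot":[0.2,-0.4,0],"gripper":0.4}
    - {"offset":[0.001,-0.004,0.008],"rot":[0,-0.4,0],"gripper":0.4}
    - {"offset":[0,0,0],"rot":[0,0,0],"gripper":0.4}

```text
time: 3.58
position: [0.5367, 0.0249, 0.1935]
tool_rot: [0.035, 2.616, -0.012]
ft_force: [-0.5, 0.0, 0.4]
grip_width: 0.4
```

Run:
```python
from plan import *
capB=np.array([.554,.0243,.1657]); tcp=G(capB)-.011*uz; p,R,s=state(); print(p,(tcp+.08*uz),R.round(3),s["joint_positions"].round(2),s["ft_force"])
rows(tcp,RL,6)
```

```text
[0.53671486 0.02487373 0.1934524 ] [0.53700663 0.02477467 0.19514486] [[-0.865  0.027  0.502]
 [ 0.023  1.    -0.015]
 [-0.502 -0.002 -0.865]] [-0.1  -0.25 -0.06  2.22  0.13  0.66  1.31] [-0.51716877  0.03912609  0.41267824]
[-0.0002, -0.0, 0.0131] [-0.01, 0.02, 0.02]
[-0.0002, -0.0, 0.0131] [-0.01, 0.02, 0.02]
[-0.0002, -0.0, 0.0131] [-0.01, 0.02, 0.02]
[-0.0002, -0.0, 0.0131] [-0.01, 0.02, 0.02]
[-0.0002, -0.0, 0.0131] [-0.01, 0.02, 0.02]
[-0.0002, -0.0, 0.0131] [-0.01, 0.02, 0.02]
```

>>> carry_out:
  rows:
    - {"offset":[0,0,0.013],"rot":[0,0,0],"gripper":0.4}
    - {"offset":[0,0,0.013],"rot":[0,0,0],"gripper":0.4}
    - {"offset":[0,0,0.013],"rot":[0,0,0],"gripper":0.4}
    - {"offset":[-0.001,0,0.013],"rot":[0,0,0],"gripper":0.4}
    - {"offset":[0,0,0.013],"rot":[0,0,0],"gripper":0.4}
    - {"offset":[0,0,0.013],"rot":[0,0,0],"gripper":0.4}
    - {"offset":[0,0,0],"rot":[0,0,0],"gripper":0.4}

```text
time: 4.45
position: [0.5769, 0.0243, 0.1262]
tool_rot: [0.033, 2.616, -0.011]
ft_force: [-0.2, -0.4, 0.1]
grip_width: 0.399
```

Run:
```python
from plan import *
d=cam("side"); cv2.imwrite("pics/s3.png",cv2.resize(d["img"][110:330,170:350,::-1],None,fx=2.5,fy=2.5,interpolation=cv2.INTER_CUBIC))
d=cam("top"); cv2.imwrite("pics/t3.png",cv2.convertScaleAbs(cv2.resize(d["img"][130:270,290:450,::-1],None,fx=4,fy=4),alpha=2))
p,R,s=state(); print(p,s["joint_positions"].round(2),s["ft_force"])
capB=np.array([.554,.0243,.1657]); print(R.T@(G(capB)-.011*uz-p))
```

```text
[0.5773055  0.02440082 0.1276069 ] [-0.08 -0.08 -0.06  2.22  0.17  0.49  1.27] [ 0.26388755 -0.56467612  0.61290645]
[ 0.00113304 -0.00074853  0.00135965]
```

View pics/s3.png

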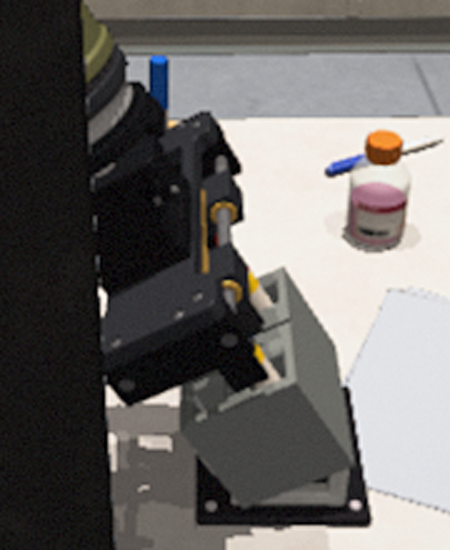

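View pics/t3.png

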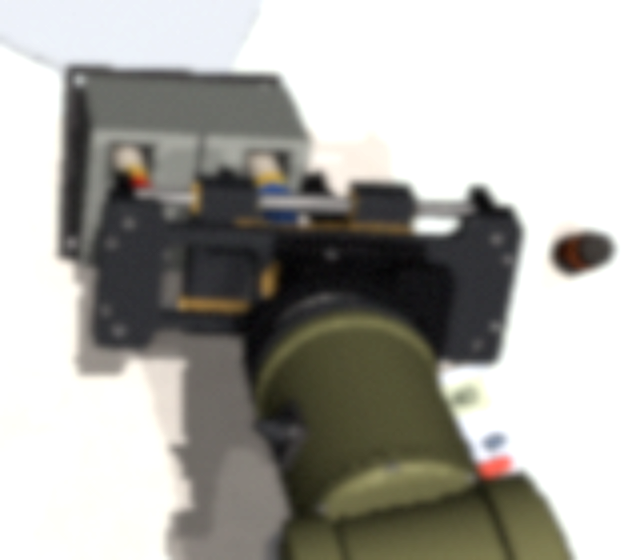

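>>> carry_out:
  rows:
    - {"offset":[0,0,0],"rot":[0,0,0],"gripper":0.25}
    - {"offset":[0,0,0],"rot":[0,0,0],"gripper":0.1}
    - {"offset":[0,0,0],"rot":[0,0,0],"gripper":0.1}
    - {"offset":[0,0,0],"rot":[0,0,0],"gripper":0.1}
    - {"offset":[0,0,-0.01],"rot":[0,0,0],"gripper":0.1}
    - {"offset":[0,0,-0.01],"rot":[0,0,0],"gripper":0.1}
    - {"offset":[0,0,0],"rot":[0,0,0],"gripper":0.1}
  grip_force: 20

```text
time: 5.42
position: [0.5672, 0.0248, 0.1461]
tool_rot: [0.034, 2.613, -0.011]
ft_force: [-0.5, 0.3, -0.8]
grip_width: 0.177
```

Run:
```python
from plan import *
d=cam("side"); cv2.imwrite("pics/s4.png",cv2.resize(d["img"][110:330,170:350,::-1],None,fx=2.5,fy=2.5,interpolation=cv2.INTER_CUBIC))
p,R,s=state(); print(p,s["ft_force"],s["torque"],s["grip_width"])
```

```text
[0.5671119  0.02473667 0.14556142] [ 0.63284142 -0.24296325  0.48054614] [ 0.06113861  0.31157881 -0.00815963] 0.17611668428291832
```

View pics/s4.png

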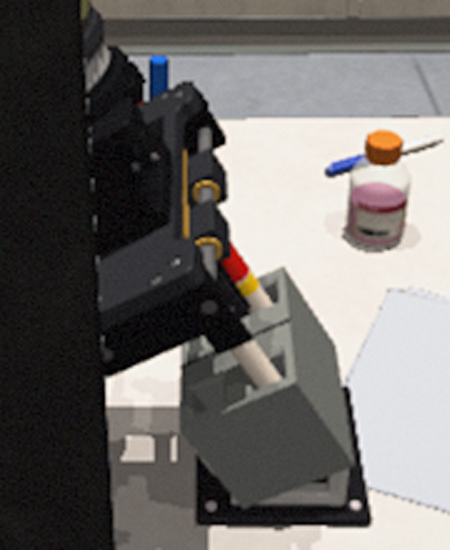

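>>> carry_out:
  rows:
    - {"offset":[0,0,-0.01],"rot":[0,0,0],"gripper":0.1}
    - {"offset":[0,0,-0.01],"rot":[0,0,0],"gripper":0.1}
    - {"offset":[0,0,-0.01],"rot":[0,0,0],"gripper":0.1}
    - {"offset":[0,0,-0.01],"rot":[0,0,0],"gripper":0.1}
    - {"offset":[0,0,-0.01],"rot":[0,0,0],"gripper":0.1}
    - {"offset":[0,0,-0.01],"rot":[0,0,0],"gripper":0.1}
    - {"offset":[0,0,0],"rot":[0,0,0],"gripper":0.1}

```text
time: 6.35
position: [0.5369, 0.0256, 0.1976]
tool_rot: [0.033, 2.613, -0.011]
ft_force: [-0.3, -0.2, -1.2]
grip_width: 0.175
```

Run:
```python
from plan import *
d=cam("side"); cv2.imwrite("pics/s5.png",cv2.resize(d["img"][110:330,170:350,::-1],None,fx=2.5,fy=2.5,interpolation=cv2.INTER_CUBIC))
p,R,s=state(); print(p,R.round(3),s["joint_positions"].round(2),s["ft_force"],s["torque"],s["grip_width"])
B=np.c_[ux,uy,uz]; print("rel to grasp, block axes",B.T@(p-[.5773,.0244,.1276]))
```

```text
[0.53685343 0.02556308 0.19704878] [[-0.864  0.026  0.503]
 [ 0.022  1.    -0.014]
 [-0.504 -0.001 -0.864]] [-0.09 -0.26 -0.06  2.21  0.12  0.67  1.31] [ 0.602624   -0.25498146  0.49435487] [0.07861958 0.67247119 0.01386825] 0.17133178262190046
rel to grasp, block axes [-3.17833445e-04  3.32876502e-05  8.03760445e-02]
```

View pics/s5.png

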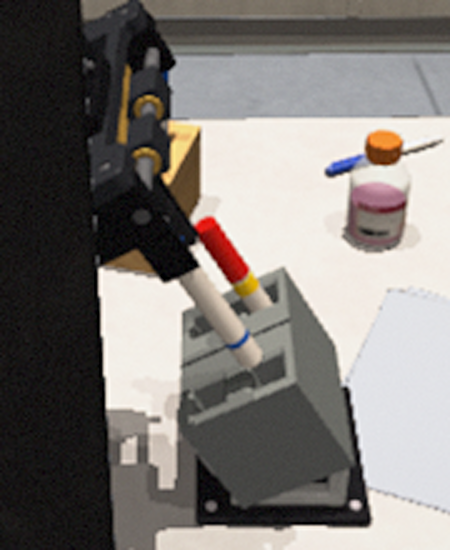

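>>> carry_out:
  rows:
    - {"offset":[0.009,0,0],"rot":[0,0,0],"gripper":0.1}
    - {"offset":[0.009,0,0],"rot":[0,0,0],"gripper":0.1}
    - {"offset":[0.009,0,0],"rot":[0,0,0],"gripper":0.1}
    - {"offset":[0.01,0,0],"rot":[0,0,0],"gripper":0.1}
    - {"offset":[0,0,0],"rot":[0,0,0],"gripper":0.1}

```text
time: 7.02
position: [0.508, 0.0263, 0.1754]
tool_rot: [0.034, 2.618, -0.013]
ft_force: [-0.8, 0.5, 0.2]
grip_width: 0.173
```

```bash
cat > chk.py <<'E'
from plan import *
import sys
d=cam("side"); cv2.imwrite(f"pics/s{sys.argv[1]}.png",cv2.resize(d["img"][110:330,170:350,::-1],None,fx=2.5,fy=2.5,interpolation=cv2.INTER_CUBIC))
p,R,s=state(); print(s["time"],p,R.round(3),s["joint_positions"].round(2),s["ft_force"],s["torque"],s["grip_width"])
B=np.c_[ux,uy,uz]; print("rel to grasp, block axes",B.T@(p-[.5773,.0244,.1276]))
E
python3 chk.py 6
```

```text
7.075 [0.50863501 0.02620481 0.17609959] [[-0.865  0.027  0.501]
 [ 0.022  1.    -0.016]
 [-0.501 -0.002 -0.865]] [ 0.02 -0.3  -0.16  2.29  0.07  0.64  1.34] [ 0.28102202 -0.18195673 -0.81645006] [ 0.04923303  0.6151581  -0.00997562] 0.1769845910000045
rel to grasp, block axes [-0.03523629 -0.00011313  0.07634618]
```

View pics/s6.png

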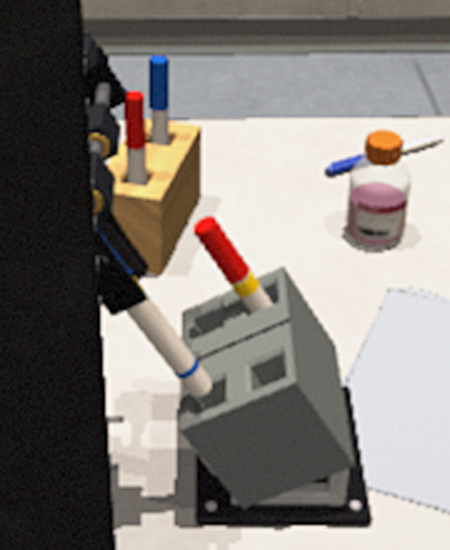

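>>> carry_out:
  rows:
    - {"offset":[0.002,0,0.001],"rot":[0,0,0],"gripper":0.1}
    - {"offset":[0.001,0,0.004],"rot":[0,0,0],"gripper":0.1}
    - {"offset":[0,0,0.006],"rot":[0,0,0],"gripper":0.1}
    - {"offset":[0,0,0.004],"rot":[0,0,0],"gripper":0.1}
    - {"offset":[0,0,0],"rot":[0,0,0],"gripper":0.1}

```text
time: 7.7
position: [0.5141, 0.0266, 0.1612]
tool_rot: [0.034, 2.618, -0.012]
ft_force: [-0.1, -1.1, 0.3]
grip_width: 0.175
```

```bash
python3 chk.py 7
```

```text
7.75 [0.51417157 0.02662672 0.16149633] [[-0.865  0.026  0.5  ]
 [ 0.022  1.    -0.015]
 [-0.501 -0.002 -0.866]] [ 0.02 -0.27 -0.17  2.3   0.08  0.6   1.33] [-0.31076188  0.56914916  0.61572111] [ 0.05794175  0.65478173 -0.0163589 ] 0.1761981345468778
rel to grasp, block axes [-0.03775519  0.0004632   0.06093808]
```

View pics/s7.png

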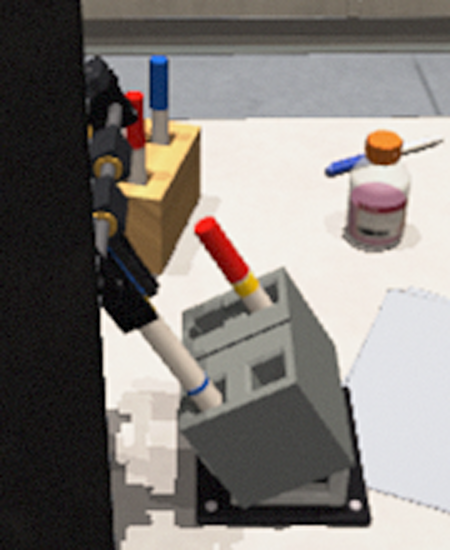

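>>> carry_out:
  rows:
    - {"offset":[0,0,0.01],"rot":[0,0,0],"gripper":0.1}
    - {"offset":[0,0,0.01],"rot":[0,0,0],"gripper":0.1}
    - {"offset":[0,0,0.01],"rot":[0,0,0],"gripper":0.1}
    - {"offset":[0,0,0.01],"rot":[0,0,0],"gripper":0.1}
    - {"offset":[0,0,0.01],"rot":[0,0,0],"gripper":0.1}
    - {"offset":[0,0,0],"rot":[0,0,0],"gripper":0.1}

```text
time: 8.5
position: [0.5389, 0.0258, 0.1173]
tool_rot: [0.034, 2.619, -0.012]
ft_force: [-0.0, -0.1, 0.2]
grip_width: 0.175
```

```bash
python3 chk.py 8
```

```text
8.55 [0.53911078 0.0258374  0.11798392] [[-0.866  0.026  0.5  ]
 [ 0.022  1.    -0.015]
 [-0.5   -0.002 -0.866]] [ 0.04 -0.14 -0.19  2.3   0.14  0.48  1.28] [-0.75510434 -0.01829553 -0.4296554 ] [ 0.06101483  0.64591494 -0.01702219] 0.1766286553181287
rel to grasp, block axes [-0.03790274  0.00037053  0.01077946]
```

View pics/s8.png

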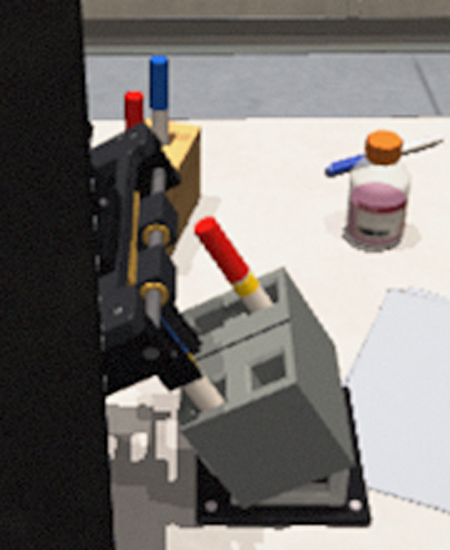

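Free of contact; 11 mm to go. Lower 9 mm, then release.

>>> carry_out:
  rows:
    - {"offset":[0,0,0.005],"rot":[0,0,0],"gripper":0.1}
    - {"offset":[0,0,0.004],"rot":[0,0,0],"gripper":0.1}
    - {"offset":[0,0,0],"rot":[0,0,0],"gripper":0.1}
    - {"offset":[0,0,0],"rot":[0,0,0],"gripper":0.3}
    - {"offset":[0,0,0],"rot":[0,0,0],"gripper":0.45}
    - {"offset":[0,0,0],"rot":[0,0,0],"gripper":0.45}
    - {"offset":[0,0,0],"rot":[0,0,0],"gripper":0.45}
    - {"offset":[0,0,-0.01],"rot":[0,0,0],"gripper":0.45}

```text
time: 9.55
position: [0.5381, 0.0258, 0.119]
tool_rot: [0.034, 2.618, -0.012]
ft_force: [0.2, -0.2, -0.3]
grip_width: 0.447
```

>>> carry_out:
  rows:
    - {"offset":[0,0,-0.015],"rot":[0,0,0],"gripper":0.45}
    - {"offset":[0,0,-0.015],"rot":[0,0,0],"gripper":0.45}
    - {"offset":[0,0,-0.015],"rot":[0,0,0],"gripper":0.45}
    - {"offset":[0,0,-0.01],"rot":[0,0,0],"gripper":0.45}
    - {"offset":[0,0,0],"rot":[0,0,0],"gripper":0.45}

```text
time: 10.18
position: [0.5115, 0.0268, 0.1682]
tool_rot: [0.034, 2.614, -0.011]
ft_force: [0.3, 0.7, 0.3]
grip_width: 0.449
```

```bash
python3 chk.py 9
```

```text
10.225 [0.51128707 0.02672291 0.16746967] [[-0.865  0.026  0.502]
 [ 0.022  1.    -0.015]
 [-0.502 -0.002 -0.865]] [ 0.02 -0.28 -0.17  2.29  0.08  0.61  1.34] [-0.54515388  0.57165369 -0.03478585] [ 0.02017642  0.59476385 -0.03061312] 0.45108432354336087
rel to grasp, block axes [-0.03726792  0.00047881  0.06755418]
```

View pics/s9.png

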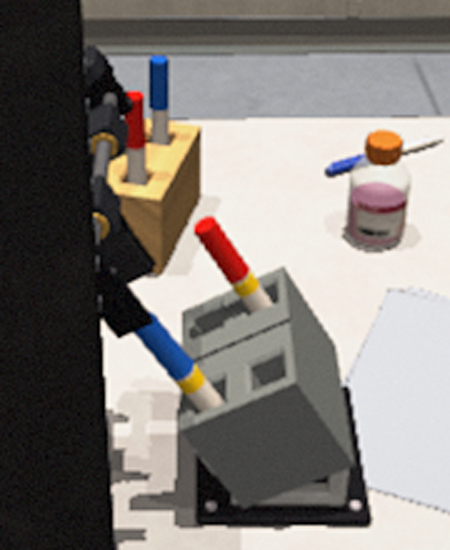

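Run:
```python
from plan import *
p,R,s=state()
w1=p+[-.0,0.0,.11]
print(1);rows(w1,RD,8)
print(2);rows([.527,.358,.24],RD,9,w1,RD)
```

```text
1
[-0.0069, -0.0, -0.0119] [-0.01, 3.77, 0.02]
[-0.0061, -0.0, -0.0123] [-0.01, 3.77, 0.02]
[-0.0053, -0.0, -0.0127] [-0.01, 3.77, 0.02]
[-0.0044, -0.0, -0.013] [-0.01, 3.77, 0.02]
[-0.0036, -0.0, -0.0133] [-0.01, 3.77, 0.02]
[-0.0027, -0.0, -0.0135] [-0.01, 3.77, 0.02]
[-0.0018, -0.0, -0.0136] [-0.01, 3.77, 0.02]
[-0.0009, -0.0, -0.0137] [-0.01, 3.77, 0.02]
2
[-0.0007, 0.0368, 0.0042] [0.0, 0.0, 0.0]
[-0.0007, 0.0368, 0.0042] [0.0, 0.0, 0.0]
[-0.0007, 0.0368, 0.0042] [0.0, 0.0, 0.0]
[-0.0007, 0.0368, 0.0042] [0.0, 0.0, 0.0]
[-0.0007, 0.0368, 0.0042] [0.0, 0.0, 0.0]
[-0.0007, 0.0368, 0.0042] [0.0, 0.0, 0.0]
[-0.0007, 0.0368, 0.0042] [0.0, 0.0, 0.0]
[-0.0007, 0.0368, 0.0042] [0.0, 0.0, 0.0]
[-0.0007, 0.0368, 0.0042] [0.0, 0.0, 0.0]
```

>>> carry_out:
  rows:
    - {"offset":[-0.007,0,-0.012],"rot":[0,2.8,0],"gripper":0.4}
    - {"offset":[-0.006,0,-0.012],"rot":[0,3.8,0],"gripper":0.4}
    - {"offset":[-0.005,0,-0.013],"rot":[0,3.8,0],"gripper":0.4}
    - {"offset":[-0.004,0,-0.013],"rot":[0,3.8,0],"gripper":0.4}
    - {"offset":[-0.004,0,-0.013],"rot":[0,4,0],"gripper":0.4}
    - {"offset":[-0.003,0,-0.013],"rot":[0,4,0],"gripper":0.4}
    - {"offset":[-0.002,0,-0.014],"rot":[0,4,0],"gripper":0.4}
    - {"offset":[-0.001,0,-0.014],"rot":[0,4,0],"gripper":0.4}
    - {"offset":[0,0,0],"rot":[0,0,0],"gripper":0.4}

```text
time: 11.35
position: [0.5119, 0.0269, 0.2765]
tool_rot: [-0.042, -3.139, 0.002]
ft_force: [-0.4, -0.2, -0.9]
grip_width: 0.402
```

>>> carry_out:
  rows:
    - {"offset":[-0.001,0.037,0.004],"rot":[0,0,0],"gripper":0.4}
    - {"offset":[-0.001,0.037,0.004],"rot":[0,0,0],"gripper":0.4}
    - {"offset":[-0.001,0.037,0.004],"rot":[0,0,0],"gripper":0.4}
    - {"offset":[-0.001,0.037,0.004],"rot":[0,0,0],"gripper":0.4}
    - {"offset":[-0.001,0.037,0.004],"rot":[0,0,0],"gripper":0.4}
    - {"offset":[-0.001,0.037,0.004],"rot":[0,0,0],"gripper":0.4}
    - {"offset":[0,0.036,0.004],"rot":[0,0,0],"gripper":0.4}
    - {"offset":[0,0.036,0.004],"rot":[0,0,0],"gripper":0.4}
    - {"offset":[0,0.036,0.004],"rot":[0,0,0],"gripper":0.4}
    - {"offset":[0,0,0],"rot":[0,0,0],"gripper":0.4}

```text
time: 12.6
position: [0.5225, 0.3598, 0.2383]
tool_rot: [-0.032, -3.137, 0.002]
ft_force: [0.1, -1.2, 0.6]
grip_width: 0.401
```

Run:
```python
from plan import *
import pickle
for n in("side","top"):
    d=cam(n); pickle.dump(d,open(n+"10.pkl","wb")); save(d,f"pics/{n}10.png")
p,R,s=state(); print(s["time"],p,R.round(3),s["joint_positions"].round(2),s["ft_force"])
rows([.527,.358,.103],RD,9)
```

```text
12.7 [0.52458937 0.3560021  0.23920875] [[-1.     0.026 -0.003]
 [ 0.026  1.    -0.003]
 [ 0.003 -0.003 -1.   ]] [-0.36  0.31 -0.35  1.47  0.11  1.39  0.83] [-0.46015198  0.32604237 -0.85349798]
[-0.0003, 0.0003, 0.0151] [-0.02, -0.02, 0.02]
[-0.0003, 0.0003, 0.0151] [-0.02, -0.02, 0.02]
[-0.0003, 0.0003, 0.0151] [-0.02, -0.02, 0.02]
[-0.0003, 0.0003, 0.0151] [-0.02, -0.02, 0.02]
[-0.0003, 0.0003, 0.0151] [-0.02, -0.02, 0.02]
[-0.0003, 0.0003, 0.0151] [-0.02, -0.02, 0.02]
[-0.0003, 0.0002, 0.0151] [-0.02, -0.02, 0.02]
[-0.0003, 0.0002, 0.0151] [-0.02, -0.02, 0.02]
[-0.0003, 0.0002, 0.0151] [-0.02, -0.02, 0.02]
```

View pics/side10.png

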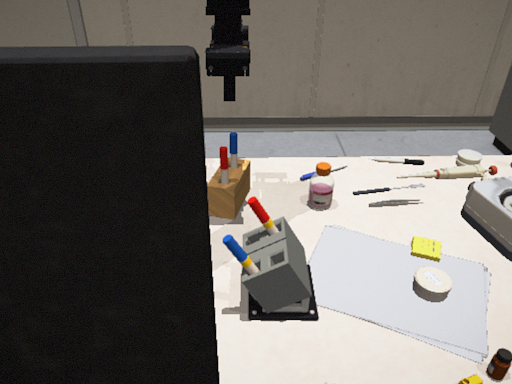

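View pics/top10.png

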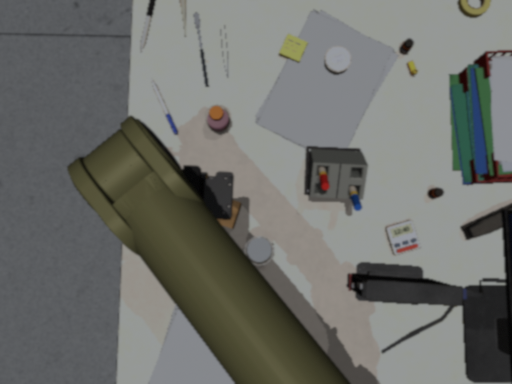

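>>> carry_out:
  rows:
    - {"offset":[-0.001,0.001,0.012],"rot":[0,0,0],"gripper":0.4}
    - {"offset":[-0.001,0.001,0.012],"rot":[0,0,0],"gripper":0.4}
    - {"offset":[0,0,0.012],"rot":[0,0,0],"gripper":0.4}
    - {"offset":[0,0,0.012],"rot":[0,0,0],"gripper":0.4}
    - {"offset":[0,0,0],"rot":[0,0,0],"gripper":0.4}

```text
time: 13.32
position: [0.5264, 0.3578, 0.1907]
tool_rot: [-0.041, -3.137, 0.005]
ft_force: [-0.6, 0.5, 0.4]
grip_width: 0.399
```

Run:
```python
from plan import *
a=cam("side"); cv2.imwrite("pics/s11.png",cv2.resize(a["img"][40:260,170:350,::-1],None,fx=2.7,fy=2.7,interpolation=cv2.INTER_CUBIC))
p,R,s=state(); print(s["time"],p,s["ft_force"]); rows([.527,.358,.103],RD,9)
```

```text
13.375 [0.52683535 0.35821342 0.19167315] [-0.99711293 -0.12938243  0.5241285 ]
[-0.0, 0.0, 0.0099] [-0.02, -0.02, 0.01]
[-0.0, -0.0, 0.0099] [-0.02, -0.02, 0.01]
[-0.0, -0.0, 0.0099] [-0.02, -0.02, 0.01]
[-0.0, -0.0, 0.0099] [-0.02, -0.02, 0.01]
[-0.0, -0.0, 0.0099] [-0.02, -0.02, 0.01]
[-0.0, -0.0, 0.0099] [-0.02, -0.02, 0.01]
[-0.0, -0.0, 0.0099] [-0.02, -0.02, 0.01]
[-0.0, -0.0, 0.0099] [-0.02, -0.02, 0.01]
[-0.0, -0.0, 0.0099] [-0.02, -0.02, 0.01]
```

View pics/s11.png

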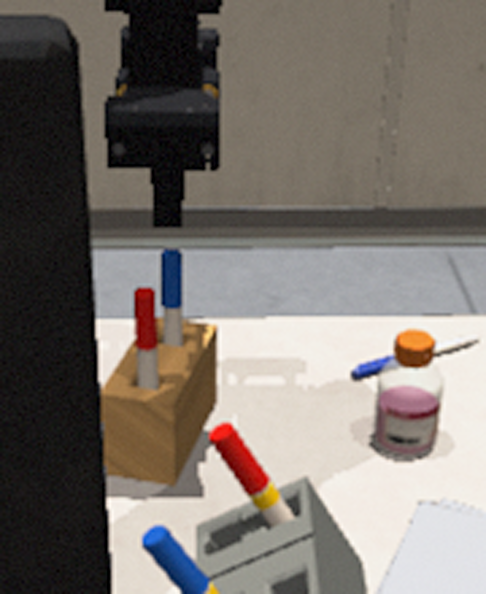

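>>> carry_out:
  rows:
    - {"offset":[0,0,0.014],"rot":[0,0,0],"gripper":0.4}
    - {"offset":[0,0,0.014],"rot":[0,0,0],"gripper":0.4}
    - {"offset":[0,0,0.014],"rot":[0,0,0],"gripper":0.4}
    - {"offset":[0,0,0.014],"rot":[0,0,0],"gripper":0.4}
    - {"offset":[0,0,0.015],"rot":[0,0,0],"gripper":0.4}
    - {"offset":[0,0,0.016],"rot":[0,0,0],"gripper":0.4}
    - {"offset":[0,0,0],"rot":[0,0,0],"gripper":0.3}
    - {"offset":[0,0,0],"rot":[0,0,0],"gripper":0.1}
    - {"offset":[0,0,0],"rot":[0,0,0],"gripper":0.1}
    - {"offset":[0,0,0],"rot":[0,0,0],"gripper":0.1}

```text
time: 14.62
position: [0.5273, 0.3586, 0.1062]
tool_rot: [-0.041, -3.14, 0.001]
ft_force: [-0.8, 0.0, 1.1]
grip_width: 0.174
```

Run:
```python
from plan import *
a=cam("side"); cv2.imwrite("pics/s12.png",cv2.resize(a["img"][40:260,170:350,::-1],None,fx=2.7,fy=2.7,interpolation=cv2.INTER_CUBIC))
p,R,s=state(); print(s["time"],p,R.round(3),s["ft_force"],s["grip_width"])
```

```text
14.675 [0.52730752 0.35864047 0.1061373 ] [[-1.     0.026 -0.001]
 [ 0.026  1.    -0.001]
 [ 0.001 -0.001 -1.   ]] [-0.08755255  0.16817814  1.84021546] 0.176281545705405
```

View pics/s12.png

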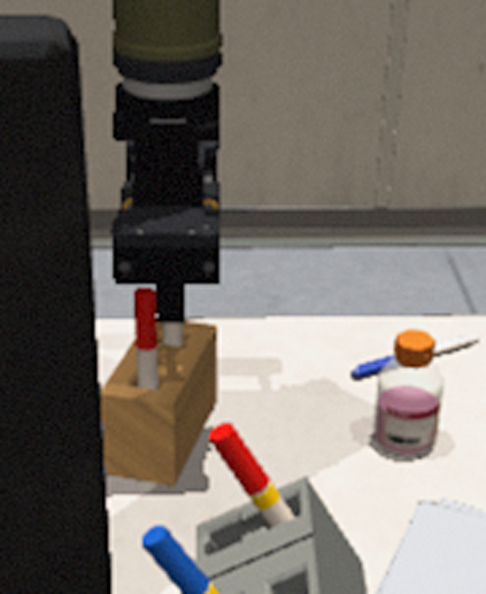

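```bash
cat > wp.py <<'E'
from plan import *
P3=np.array([.5773,.0244,.1276])+.003*ux+.08*uz; F3=P3-.096*uz
def at(foot,deg):
    t=np.radians(deg); zt=np.cos(t)*np.array([0,0,-1.])+np.sin(t)*np.array([np.cos(psi),np.sin(psi),0]); return foot-.096*zt,RT(uy,zt)
P2,R2=at(F3+[0,0,.035],14); P1,R1=at(F3+[0,0,.08],0)
E
python3 - <<'E'
from wp import *
print(P1,P2,P3,F3)
p,R,s=state(); q=p+[0,0,.18]
rows(P1,R1,10,q,R); print();rows(P2,R2,6,P1,R1); print(); rows(P3,RL,6,P2,R2)
E
```

```text
[0.58789394 0.02410408 0.29124359] [0.5646785  0.02475255 0.24339198] [0.53991266 0.02544432 0.19838203] [0.58789394 0.02410408 0.11524359]
[-0.0069, -0.0333, -0.0005] [-0.01, -0.01, 0.01]
[-0.0069, -0.0333, -0.0005] [-0.01, -0.01, 0.01]
[-0.0069, -0.0333, -0.0005] [-0.01, -0.01, 0.01]
[-0.007, -0.0333, -0.0005] [-0.01, -0.01, 0.01]
[-0.007, -0.0333, -0.0005] [-0.01, -0.01, 0.01]
[-0.007, -0.0333, -0.0005] [-0.01, -0.01, 0.01]
[-0.007, -0.0333, -0.0005] [-0.01, -0.01, 0.01]
[-0.007, -0.0333, -0.0005] [-0.01, -0.01, 0.01]
[-0.007, -0.0333, -0.0005] [-0.01, -0.01, 0.01]
[-0.007, -0.0333, -0.0005] [-0.01, -0.01, 0.01]

[0.0039, -0.0, 0.008] [-0.0, -2.33, 0.0]
[0.0042, -0.0, 0.0078] [-0.0, -2.33, 0.0]
[0.0045, -0.0, 0.0076] [-0.0, -2.33, 0.0]
[0.0048, -0.0, 0.0074] [-0.0, -2.33, 0.0]
[0.0051, -0.0, 0.0072] [-0.0, -2.33, 0.0]
[0.0054, -0.0, 0.007] [-0.0, -2.33, 0.0]

[0.0058, 0.0, 0.0063] [0.0, -2.67, 0.0]
[0.0061, 0.0, 0.006] [0.0, -2.67, 0.0]
[0.0064, 0.0, 0.0057] [0.0, -2.67, 0.0]
[0.0066, 0.0, 0.0054] [0.0, -2.67, 0.0]
[0.0069, 0.0, 0.0051] [0.0, -2.67, 0.0]
[0.0071, 0.0, 0.0048] [0.0, -2.67, 0.0]
```

>>> carry_out:
  rows:
    - {"offset":[0,0,-0.01],"rot":[0,0,0],"gripper":0.1}
    - {"offset":[0,0,-0.015],"rot":[0,0,0],"gripper":0.1}
    - {"offset":[0,0,-0.02],"rot":[0,0,0],"gripper":0.1}
    - {"offset":[0,0,-0.02],"rot":[0,0,0],"gripper":0.1}
    - {"offset":[0,0,-0.025],"rot":[0,0,0],"gripper":0.1}
    - {"offset":[0,0,-0.025],"rot":[0,0,0],"gripper":0.1}
    - {"offset":[0,0,-0.025],"rot":[0,0,0],"gripper":0.1}
    - {"offset":[0,0,-0.025],"rot":[0,0,0],"gripper":0.1}
    - {"offset":[0,0,-0.025],"rot":[0,0,0],"gripper":0.1}
    - {"offset":[0,0,0],"rot":[0,0,0],"gripper":0.1}

```text
time: 15.92
position: [0.5281, 0.3595, 0.2989]
tool_rot: [0.041, 3.139, 0.002]
ft_force: [0.1, 0.0, -0.8]
grip_width: 0.171
```

Run:
```python
from wp import *
a=cam("side"); save(a,"pics/s13.png")
p,R,s=state(); print(s["time"],p,s["ft_force"],s["grip_width"],s["joint_positions"].round(2))
rows(P1,R1,9)
```

```text
15.975 [0.52754613 0.35900497 0.29674915] [ 0.67102189 -0.27661885 -0.54869395] 0.1704721862049489 [-0.37  0.29 -0.35  1.37  0.1   1.5   0.84]
[-0.0077, -0.037, 0.0006] [-0.0, -0.0, 0.01]
[-0.0077, -0.037, 0.0006] [-0.0, -0.0, 0.01]
[-0.0077, -0.037, 0.0006] [-0.0, -0.0, 0.01]
[-0.0077, -0.037, 0.0006] [-0.0, -0.0, 0.01]
[-0.0077, -0.037, 0.0006] [-0.0, -0.0, 0.01]
[-0.0077, -0.037, 0.0006] [-0.0, -0.0, 0.01]
[-0.0077, -0.037, 0.0006] [-0.0, -0.0, 0.01]
[-0.0077, -0.037, 0.0006] [-0.0, -0.0, 0.01]
[-0.0077, -0.037, 0.0006] [-0.0, -0.0, 0.01]
```

View pics/s13.png

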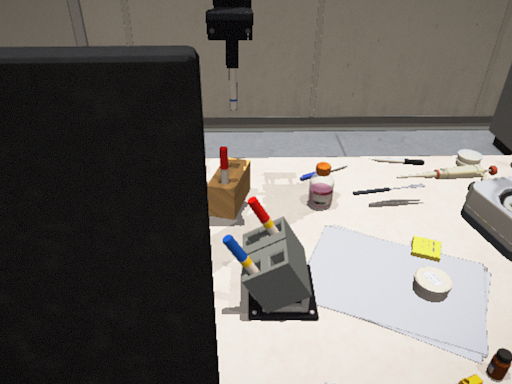

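Marker held and out, supply block shows only the red one. Traverse.

>>> carry_out:
  rows:
    - {"offset":[-0.008,-0.037,0],"rot":[0,0,0],"gripper":0.1}
    - {"offset":[-0.008,-0.037,0],"rot":[0,0,0],"gripper":0.1}
    - {"offset":[-0.008,-0.037,0],"rot":[0,0,0],"gripper":0.1}
    - {"offset":[-0.008,-0.037,0],"rot":[0,0,0],"gripper":0.1}
    - {"offset":[-0.008,-0.037,0],"rot":[0,0,0],"gripper":0.1}
    - {"offset":[-0.008,-0.037,0],"rot":[0,0,0],"gripper":0.1}
    - {"offset":[-0.007,-0.037,0],"rot":[0,0,0],"gripper":0.1}
    - {"offset":[-0.007,-0.037,0],"rot":[0,0,0],"gripper":0.1}
    - {"offset":[-0.007,-0.037,0],"rot":[0,0,0],"gripper":0.1}
    - {"offset":[0,0,0],"rot":[0,0,0],"gripper":0.1}

```text
time: 17.23
position: [0.5872, 0.0191, 0.2942]
tool_rot: [-0.052, -3.137, 0.006]
ft_force: [-0.1, -0.0, -1.0]
grip_width: 0.176
```

>>> carry_out:
  rows:
    - {"offset":[0.004,0,0.008],"rot":[0,-2.3,0],"gripper":0.1}
    - {"offset":[0.004,0,0.008],"rot":[0,-2.3,0],"gripper":0.1}
    - {"offset":[0.004,0,0.008],"rot":[0,-2.3,0],"gripper":0.1}
    - {"offset":[0.005,0,0.007],"rot":[0,-2.3,0],"gripper":0.1}
    - {"offset":[0.005,0,0.007],"rot":[0,-2.3,0],"gripper":0.1}
    - {"offset":[0.005,0,0.007],"rot":[0,-2.4,0],"gripper":0.1}
    - {"offset":[0,0,0],"rot":[0,0,0],"gripper":0.1}

```text
time: 18.1
position: [0.5631, 0.0255, 0.2468]
tool_rot: [0.035, 2.904, -0.007]
ft_force: [0.9, -0.1, 0.3]
grip_width: 0.176
```

Run:
```python
from wp import *
a=cam("side"); save(a,"pics/s14.png")
p,R,s=state(); print(s["time"],p,P2,R.round(3),s["ft_force"],s["grip_width"],s["joint_positions"].round(2))
rows(P3,RL,7)
```

```text
18.15 [0.56415311 0.02532184 0.24764728] [0.5646785  0.02475255 0.24339198] [[-0.971  0.025  0.236]
 [ 0.024  1.    -0.008]
 [-0.236 -0.002 -0.972]] [-0.65988118  0.30273297 -0.07893235] 0.1704212941596832 [ 0.05 -0.04 -0.16  1.84  0.03  1.1   1.43]
[0.005, -0.0001, 0.006] [-0.0, -2.33, 0.03]
[0.0053, -0.0001, 0.0058] [-0.0, -2.33, 0.03]
[0.0055, -0.0001, 0.0056] [-0.0, -2.33, 0.03]
[0.0057, -0.0001, 0.0054] [-0.0, -2.33, 0.03]
[0.0059, -0.0001, 0.0051] [-0.0, -2.33, 0.03]
[0.0061, -0.0001, 0.0049] [-0.0, -2.33, 0.03]
[0.0063, -0.0001, 0.0046] [-0.0, -2.33, 0.03]
```

View pics/s14.png

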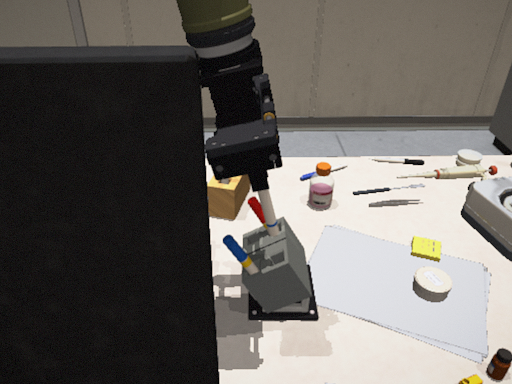

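>>> carry_out:
  rows:
    - {"offset":[0.005,0,0.006],"rot":[0,-2.3,0],"gripper":0.1}
    - {"offset":[0.005,0,0.006],"rot":[0,-2.3,0],"gripper":0.1}
    - {"offset":[0.006,0,0.006],"rot":[0,-2.3,0],"gripper":0.1}
    - {"offset":[0.006,0,0.005],"rot":[0,-2.3,0],"gripper":0.1}
    - {"offset":[0.006,0,0.005],"rot":[0,-2.3,0],"gripper":0.1}
    - {"offset":[0.006,0,0.005],"rot":[0,-2.4,0],"gripper":0.1}
    - {"offset":[0.006,0,0.005],"rot":[0,-2.4,0.2],"gripper":0.1}
    - {"offset":[0,0,0],"rot":[0,0,0],"gripper":0.1}

```text
time: 19.15
position: [0.5401, 0.0253, 0.1976]
tool_rot: [0.037, 2.619, -0.011]
ft_force: [-1.1, 0.7, 0.4]
grip_width: 0.177
```

```bash
python3 chk.py 15
```

```text
19.2 [0.54104468 0.02530423 0.19865397] [[-0.865  0.029  0.5  ]
 [ 0.025  1.    -0.015]
 [-0.5   -0.    -0.866]] [ 0.05 -0.24 -0.18  2.2   0.06  0.67  1.37] [ 0.53085587 -0.00990364  0.93646245] [-0.01102534  0.61135151  0.07000668] 0.17555024360310803
rel to grasp, block axes [ 0.00411933 -0.00010843  0.07966775]
```

View pics/s15.png

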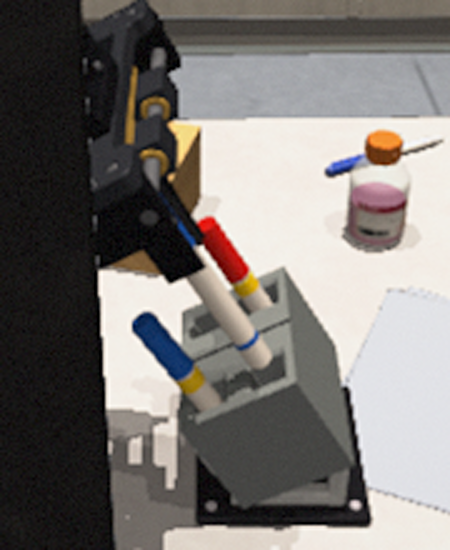

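>>> carry_out:
  rows:
    - {"offset":[0.001,0,0.004],"rot":[0,0,0],"gripper":0.1}
    - {"offset":[0.001,0,0.006],"rot":[0,0,0],"gripper":0.1}
    - {"offset":[0,0,0.006],"rot":[0,0,0],"gripper":0.1}
    - {"offset":[0,0,0.006],"rot":[0,0,0],"gripper":0.1}
    - {"offset":[0,0,0],"rot":[0,0,0],"gripper":0.1}

```text
time: 19.82
position: [0.55, 0.0246, 0.1776]
tool_rot: [0.038, 2.618, -0.01]
ft_force: [-0.2, 0.3, -1.4]
grip_width: 0.175
```

```bash
python3 chk.py 16
```

```text
19.875 [0.55010806 0.02465338 0.17799128] [[-0.865  0.029  0.5  ]
 [ 0.025  1.    -0.015]
 [-0.5   -0.    -0.866]] [ 0.06 -0.2  -0.19  2.21  0.08  0.62  1.35] [ 0.49567512 -0.48793149  0.19743724] [0.04231212 0.61168246 0.02396028] 0.17652663139508976
rel to grasp, block axes [ 0.00164978 -0.00050596  0.05723434]
```

View pics/s16.png

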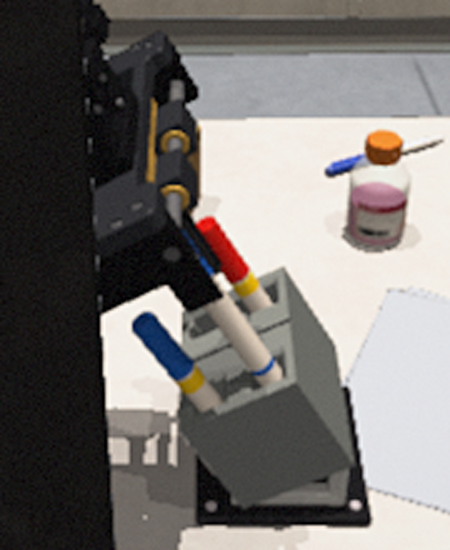

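>>> carry_out:
  rows:
    - {"offset":[0,0,0.01],"rot":[0,0,0],"gripper":0.1}
    - {"offset":[0,0,0.01],"rot":[0,0,0],"gripper":0.1}
    - {"offset":[0,0,0.01],"rot":[0,0,0],"gripper":0.1}
    - {"offset":[0,0,0.01],"rot":[0,0,0],"gripper":0.1}
    - {"offset":[0,0,0.007],"rot":[0,0,0],"gripper":0.1}
    - {"offset":[0,0,0],"rot":[0,0,0],"gripper":0.1}

```text
time: 20.62
position: [0.5736, 0.024, 0.1369]
tool_rot: [0.038, 2.618, -0.01]
ft_force: [0.3, 0.3, -0.5]
grip_width: 0.174
```

```bash
python3 chk.py 17
```

```text
20.675 [0.57371249 0.02402136 0.13743856] [[-0.865  0.029  0.5  ]
 [ 0.025  1.    -0.015]
 [-0.501 -0.    -0.866]] [ 0.07 -0.09 -0.2   2.21  0.13  0.51  1.31] [ 0.190457   -0.35627847 -0.22643532] [ 0.09147783  0.66379258 -0.01621685] 0.1738479529993396
rel to grasp, block axes [ 0.00182277 -0.00047867  0.01030821]
```

View pics/s17.png

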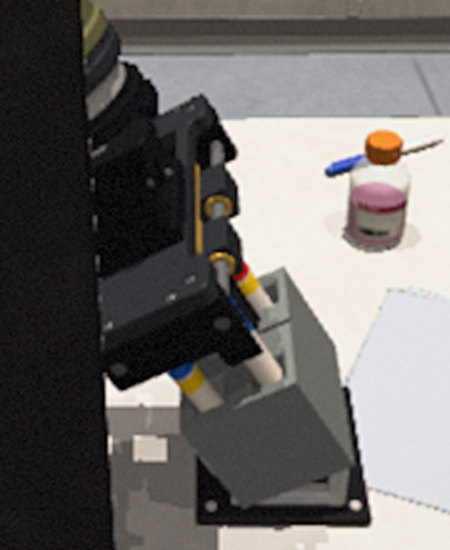

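>>> carry_out:
  rows:
    - {"offset":[0,0,0.004],"rot":[0,0,0],"gripper":0.1}
    - {"offset":[0,0,0.004],"rot":[0,0,0],"gripper":0.1}
    - {"offset":[0,0,0],"rot":[0,0,0],"gripper":0.1}
    - {"offset":[0,0,0],"rot":[0,0,0],"gripper":0.3}
    - {"offset":[0,0,0],"rot":[0,0,0],"gripper":0.45}
    - {"offset":[0,0,0],"rot":[0,0,0],"gripper":0.45}
    - {"offset":[0,0,0],"rot":[0,0,0],"gripper":0.45}
    - {"offset":[0,0,-0.01],"rot":[0,0,0],"gripper":0.45}
    - {"offset":[0,0,-0.015],"rot":[0,0,0],"gripper":0.45}
    - {"offset":[0,0,-0.015],"rot":[0,0,0],"gripper":0.45}

```text
time: 21.92
position: [0.5574, 0.0246, 0.1669]
tool_rot: [0.038, 2.616, -0.01]
ft_force: [0.4, -0.7, 0.4]
grip_width: 0.451
```

>>> carry_out:
  rows:
    - {"offset":[0,0,-0.015],"rot":[0,0,0],"gripper":0.45}
    - {"offset":[0,0,-0.01],"rot":[0,0,0],"gripper":0.45}
    - {"offset":[-0.007,0,-0.012],"rot":[0,2.8,0],"gripper":0.4}
    - {"offset":[-0.006,0,-0.012],"rot":[0,3.8,0],"gripper":0.4}
    - {"offset":[-0.005,0,-0.013],"rot":[0,3.8,0],"gripper":0.4}
    - {"offset":[-0.004,0,-0.013],"rot":[0,3.8,0],"gripper":0.4}
    - {"offset":[-0.004,0,-0.013],"rot":[0,4,0],"gripper":0.4}
    - {"offset":[-0.003,0,-0.013],"rot":[0,4,0],"gripper":0.4}
    - {"offset":[-0.002,0,-0.014],"rot":[0,4,0],"gripper":0.4}
    - {"offset":[-0.001,0,-0.014],"rot":[0,4,0],"gripper":0.4}

```text
time: 23.18
position: [0.5444, 0.0249, 0.298]
tool_rot: [-0.046, -3.137, -0.0]
ft_force: [-0.0, 0.7, 0.0]
grip_width: 0.4
```

>>> carry_out:
  rows:
    - {"offset":[0,0.037,0],"rot":[0,0,0],"gripper":0.4}
    - {"offset":[0,0.037,0],"rot":[0,0,0],"gripper":0.4}
    - {"offset":[0,0.037,0],"rot":[0,0,0],"gripper":0.4}
    - {"offset":[0,0.037,0],"rot":[0,0,0],"gripper":0.4}
    - {"offset":[0,0.037,0],"rot":[0,0,0],"gripper":0.4}
    - {"offset":[0,0.037,0],"rot":[0,0,0],"gripper":0.4}
    - {"offset":[0,0.037,0],"rot":[0,0,0],"gripper":0.4}
    - {"offset":[0,0.037,0],"rot":[0,0,0],"gripper":0.4}
    - {"offset":[0,0,0],"rot":[0,0,0],"gripper":0.4}

```text
time: 24.3
position: [0.5514, 0.3246, 0.2966]
tool_rot: [-0.037, -3.137, -0.003]
ft_force: [1.4, -0.6, 0.2]
grip_width: 0.4
```

Run:
```python
from wp import *
import pickle
for n in("side","top"):
    d=cam(n); pickle.dump(d,open(n+"18.pkl","wb")); save(d,f"pics/{n}18.png")
    (x0,y0,x1,y1),f=((235-20,190,325,325),4) if n=="side" else ((298,140,376,220),7)
    cv2.imwrite(f"pics/{n}18z.png",cv2.convertScaleAbs(cv2.resize(d["img"][y0:y1,x0:x1,::-1],None,fx=f,fy=f,interpolation=cv2.INTER_CUBIC),alpha=1.3 if n=="side" else 2.2))
    for nm,X in(("front expected cap",np.array([.554,.0243,.1657])-.04*ux),("back",np.array([.554,.0243,.1657]))): print(n,nm,proj(d,X),((np.array(proj(d,X))-[x0,y0])*f).round())
print(state()[2]["time"],state()[0])
```

```text
side front expected cap (np.float64(228.6903457630612), np.float64(238.7527946717479)) [ 55. 195.]
side back (np.float64(252.78601705240044), np.float64(227.848565504764)) [151. 151.]
top front expected cap (np.float64(358.36954955412745), np.float64(206.21799129193494)) [423. 464.]
top back (np.float64(360.91569620559164), np.float64(187.82728869237607)) [440. 335.]
24.4 [0.5531416  0.32037735 0.29686711]
```

View pics/side18z.png

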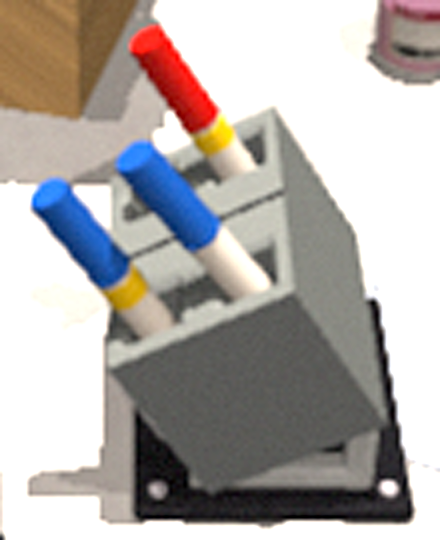

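View pics/top18z.png

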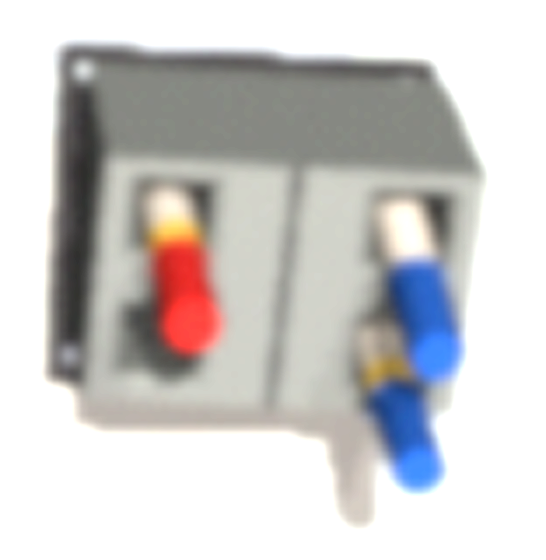

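View pics/side18.png

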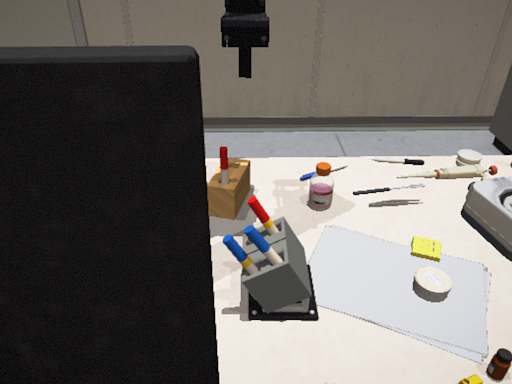

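View pics/top18.png

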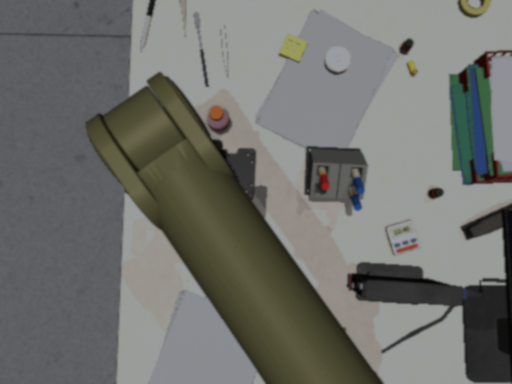

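Run:
```python
from wp import *
import pickle
a,b=[pickle.load(open(n+"18.pkl","rb")) for n in("side","top")]
B=np.c_[ux,uy,uz]; ref=np.array([.554,.0243,.1657])
S=lambda p:((p[0]+.5)/4-.5+215,(p[1]+.5)/4-.5+190); T=lambda p:((p[0]+.5)/7-.5+298,(p[1]+.5)/7-.5+140)
for n,s,t in(("old front",(52,194),(418,466)),("new back",(136,156),(437,353)),("red",(149,40),(190,323)),("new cap/barrel",(203,236),(415,264)),("old cap/tape edge",(112,274),(388,370+10))):
    X,g=tri(a,S(s),b,T(t)); print(n,X.round(4),round(g,4),"rel",(B.T@(X-ref)*1000).round(1))
```

```text
old front [0.5187 0.0273 0.1453] 0.0017 rel [-40.9   2.    0.1]
new back [0.549  0.0256 0.1635] 0.0018 rel [-5.4  1.2  0.6]
red [0.5561 0.0945 0.1659] 0.0015 rel [ 0.2 70.2  0.1]
new cap/barrel [0.5759 0.0246 0.1264] 0.006 rel [ -0.7   0.9 -45. ]
old cap/tape edge [0.5431 0.0282 0.1053] 0.0076 rel [-39.7   3.6 -46.8]
```

>>> carry_out:
  rows:
    - {"offset":[0.03,0.04,0],"rot":[0,0,0],"gripper":0.4}
    - {"offset":[0.03,0.04,0],"rot":[0,0,0],"gripper":0.4}
    - {"offset":[0.03,0.04,0],"rot":[0,0,0],"gripper":0.4}
    - {"offset":[0.03,0.04,0],"rot":[0,0,0],"gripper":0.4}
    - {"offset":[0.03,0.04,0],"rot":[0,0,0],"gripper":0.4}
    - {"offset":[0.03,0.03,0],"rot":[0,0,0],"gripper":0.4}
    - {"offset":[0,0,0],"rot":[0,0,0],"gripper":0.4}
    - {"offset":[0,0,0],"rot":[0,0,0],"gripper":0.4}

```text
time: 25.4
position: [0.3818, 0.5543, 0.2975]
tool_rot: [-0.05, -3.141, 0.002]
ft_force: [-0.1, -0.9, 0.4]
grip_width: 0.397
```

Run:
```python
from wp import *
import pickle
for n in("side","top"):
    d=cam(n); save(d,f"pics/{n}19.png"); o=pickle.load(open(n+"18.pkl","rb"))
    x0,y0,x1,y1=(215,190,325,325) if n=="side" else (298,140,376,220)
    print(n,cv2.absdiff(cv2.GaussianBlur(d["img"],(3,3),0),cv2.GaussianBlur(o["img"],(3,3),0))[y0:y1,x0:x1].max())
print(state()[2]["time"],state()[0])
```

```text
side 134
top 29
25.5 [0.38246839 0.55401886 0.29747364]
```

View pics/top19.png

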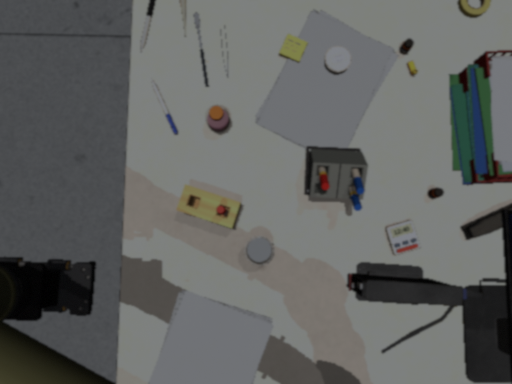

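```bash
python3 - <<'E'
import cv2,numpy as np
for k in(18,19):
    im=cv2.imread(f"pics/side{k}.png")[190:325,215:325]; h=cv2.cvtColor(im,cv2.COLOR_BGR2HSV); m=cv2.inRange(h,(105,150,60),(125,255,255))
    n,l,s,c=cv2.connectedComponentsWithStats(m); print([(s[i].tolist(),c[i].round(1)) for i in range(1,n) if s[i][4]>20])
E
python3 -c "
from bench import workorder; print(workorder.close_job())"
```

```text
[([29, 36, 26, 26, 308], array([41.5, 48.3])), ([8, 45, 24, 27, 281], array([19.6, 57.7]))]
[([30, 36, 25, 27, 305], array([41.6, 48.4])), ([8, 45, 24, 27, 279], array([19.6, 57.8]))]
the job is handed in; nothing more can be done
None
```

The blue lane is restocked, in the order asked, and I handed the job in at about 25.5 s. The opened blue marker went from the back right pocket to the front right pocket. The new blue marker then went from the supply block into the back right pocket behind it.

**Opened blue marker:** The cap top measures within 0.1 mm of full depth along the pocket, 40.9 mm forward of where it started. That is the expected 40 mm pocket spacing within the camera error.

**New blue marker:** The cap top measures 0.6 mm from full depth, also within camera error. It sits about 5 mm further toward the robot than the opened marker did in that pocket, so it leans a few degrees within the pocket's play. I left it like that.

**Stability:** The two blue caps moved by no more than 0.1 px between two side pictures about 1 s apart. A raw picture difference over the stand area showed a large change (134) in the side view and 29 in the top view. I took the side change for the arm's moving shadow but did not confirm that.

**Everything else:** The old red marker reads within 0.3 mm of its starting position. The new red marker, beaker and dye bottle look unmoved in the last top picture. The only contact force worth noting was about 2 N at one grasp.

**One limit hit:** Joint 2 reached its range limit on the first tilted approach and again over the front pocket. The arm stopped short each time, and I re-planned from the measured pose.

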